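Lock the portafilter and start pre-infusion with a fingertip

ROBOT

A 6-joint arm with a two-finger parallel gripper is mounted at the origin on a cart in front of the work surface, level with it; the furniture and walls round the work are solid. World frame = base frame: x ahead of the robot, y to its left, z up, the work surface at z = 0. Lengths are in mm, angles in degrees, forces in N, time in s.
With the tool pointing down it reaches from about 350 to 850 mm from the base axis. Payload 8.1 kg.
Tool frame: the origin (TCP) lies midway between the tips of the shut fingers; the grasp point (between the pads) lies 19 mm behind it (grip_point_offset is the distance from the TCP to the grasp point, in mm); x points along the fingers, z is the direction in which the jaws open and shut, and the axes are right-handed (so a half turn about x gives the same grasp; the last joint's range is limited). The gripper opens to 85 mm and grips with 20 to 120 N. Pads are 22 mm wide; open, the fingers measure 114 mm over their backs; the gripper's body (76 mm by 85 mm) begins 54 mm behind the grasp point. The pads swing forward as they close: fully open they stand 13 mm farther back than shut.
Start: joints at [70.623, 7.471, 85.268, -0, 87.261, -4.893], TCP at [150.047, 580.94, 231.292] pointing down, gripper open.
Joint ranges: [-169.43, 169.43], [-51.17, 129.36], [1.28, 143.12], [-76.62, 256.62], [0, 156.53], [-152.29, 152.29]. Speed limits (degrees/s): [136.94, 136.94, 159.86, 180, 180, 180].

INTERFACE

Orientations are given as [roll, pitch, yaw] about the fixed x, y, z axes, in that order (R = Rz(yaw) Ry(pitch) Rx(roll)).
In Python, from bench import sense, snapshot, hand_in, grip_point_offset gives the robot as it stands.
- The arm moves only by the tool carry_out, never from a script. Its argument "rows" is one flat list of numbers, 7 for each row, row after row: the turn, a rotation vector about the tool's x, y, z in units of 8 degrees (1.0 is 8 degrees), then the shift along the tool's x, y, z in units of 25 mm (1.0 is 25 mm), then the gripper command: -1 is fully open, 1 is shut, values between are in proportion. A call has 1 to 5 rows; each row is the pose to reach, as a shift and turn from the pose commanded when the call began, along the tool's axes at that moment; what a row does not reach only later rows make up. A row lasts 1/10 s, in which the tool goes at most 50 mm and 8.59 degrees, less where a joint would pass 70% of its speed; a pose out of reach is approached as far as the arm can. A call with a gripper value outside its range is refused whole. The fingers move at their own pace and stop on an object; "force" is the grip in N (left out, the last holds). Time passes only in rows, so rows that repeat a pose let the fingers close. It gives the time, the measured TCP pose, the force and the opening at its end, in the units of the state.
- sense(): the state, without advancing time (a new reading comes with each control period).
- snapshot(name): name is "side" or "top" or "wrist"; returns a dict with "color" (400x640x3 uint8, red, green, blue), "fx", "fy", "cx", "cy" (pixels), "rvec" (rotation vector, rad) and "tvec" (3), from world to camera coordinates, as OpenCV has them; the wrist camera has in their place "T_tool_cam" (4x4, takes a point from camera to tool coordinates, whose origin is the TCP and whose axes are the tool frame's). Camera axes: x right, y down, z forward; pixel columns grow to the right and rows downward; lengths in mm; the calibration is good to about 2 mm. A picture is of the moment at which its call begins: read the wrist's pose just before it. There is no depth.
- hand_in(): hands the job in, once; it reports no verdict.
The state is a dict: "time": time; "joint_pos": joint angles; "qd": joint speeds; "joint_efforts": joint torques, N m; "tool_pos": TCP position; "tcp_rot": TCP orientation; "ft_force": force on the tool from outside, world axes, zero at the start; "wrist_torque": the same for the moment, N m; "finger_gap": finger opening in mm.
Only numpy, scipy, OpenCV 4.12 (cv2) and the standard library are available. Lean on these libraries where they do the work, as an engineer would, in place of code of your own. Each camera call takes 0.05 s, during which the arm holds its last target.

TASK

Start a shot on the espresso machine by pushing lightly with a fingertip only; grip and lift nothing. Push the portafilter's handle round to the right (as you face the machine) until it is fully home and points straight out of the machine, and only then push the brew paddle on top of the group head across from its off side to the middle position, pointing straight out above the handle, without ever swinging it on to full pressure on the left. Leave the glass standing under the spouts and do not disturb anything else on the machine or the stand.

Things in the scene. Friction and masses are not known exactly. Their poses are not given: they have to be found in the camera images.
- espresso_machine: White and steel espresso machine, fixed, its back to the wall on the robot's right. Origin: centre of its underside, on the stand. Own -x points out of its front towards its user, own +y is the user's left, z up. Body 200 mm deep, 230 wide, top at 322 mm with a low rail up to 348 mm. Front face of its upper part at own x = -97 mm. Drip tray reaches to own x = -260 mm, its grid 34 mm above the stand.
- group_axis (a point): Point on the upright axis of the group head, 175 mm in front of the machine's origin (own -x) and 175 mm above the stand. Portafilter and paddle both turn about this upright line. The group head is a steel bell of 39 mm radius from 196 to 252 mm height, joined to the body behind it.
- steam_wand (a point): Lower end of the thin fixed steam wand at the machine's front left, 82 mm above the stand: own frame x -136 mm, y +98 mm. It rises to the body; above it sits a black fixed knob (own x -123 to -97 mm, y 61 to 95 mm, z 268 to 302 mm). Neither is used.
- portafilter (a joint): Portafilter angle (rad). 0: just slipped in, handle 0.80 rad (46 degrees) to the left of straight out, as its user sees it. Grows as the handle swings to the user's right (counter-clockwise from above). 0.80: fully home at a firm stop, handle straight out along the machine's own -x. Starts at 0 to 0.3. Turns stiffly (0.3 N m: 2 to 3 N on the outer handle) and stays where it is left.
- handle_end (a point): Free end of the portafilter's level wooden handle, on its centre line, 175 mm from the group axis, 180 mm above the stand. The handle is round, 25 to 31 mm thick, its wooden grip 62 to 175 mm from the axis. The steel basket on the axis has 33 mm radius and reaches down with its two spouts to 143 mm above the stand.
- brew_paddle (a joint): Angle (rad) of the brew paddle, the small lever on the group head. 0: off, 0.87 rad (50 degrees) to the right of straight out, as the user sees it. Grows as it swings to the user's left (clockwise from above). 0.87: middle (pre-infusion), straight out. 1.74: full pressure, 50 degrees left. Starts at 0 to 0.1. Turns lightly (0.06 N m, 1 N near its end), no stop or click at the middle, stays where left.
- paddle_end (a point): Free end of the level brew paddle, on its centre line, 96 mm from the group axis, 276 mm above the stand. From 34 to 96 mm from the axis it is a round wooden grip, 14 to 17 mm thick; inwards of that a thin steel arm on a pivot of 17 mm radius whose top is 280 mm above the stand.
- shot_glass: Short clear glass, 76 mm wide, 86 mm tall, loose, standing upright on the drip grid under the spouts (its rim is about 23 mm below them). Origin: centre of its underside. It stays there.
- top_tumbler_a: Clear tumbler, 68 mm wide, 102 mm tall, upside down on top of the machine, at its right rear. Origin: underside.
- top_tumbler_b: The same, at the left rear of the machine's top.
- water_jug: Copper jug, 111 x 181 x 215 mm with its handle, at the back left of the stand. Origin: underside.
- saucers: Stack of small white plates, 153 mm wide, 46 mm tall, left on the stand. Origin: underside.
- sugar_pot: Round wooden pot with lid, 70 mm wide, 67 mm tall, front left. Origin: underside.
- pad: Order pad, 125 x 75 x 12 mm, lying front left. Origin: underside.
- shaker: Slim steel shaker tin, 74 mm wide, 156 mm tall, at the back of the stand near the partition. Origin: underside.
- jigger: Steel double jigger, 41 mm wide, 97 mm tall, at the back near the partition. Origin: underside.
- spoon: Twisted steel bar spoon, 285 mm long, lying along the front edge of the stand.
- tamper: Coffee tamper with steel foot 57 mm wide and dark wooden knob, 83 mm tall, front right, before the machine's side. Origin: underside.

How it is judged (in metres and radians):
On the way, in this order (a step that is already met when the one before it is completed fails the run):
1. the portafilter is fully home (value of joint portafilter above 0.72 rad), for 0.2 s.
2. the brew paddle stands in the middle position (value of joint brew_paddle between 0.7 and 1.04 rad), for 0.3 s.
At the end, for the whole second after the job is handed in: The portafilter is home (joint above 0.72 of 0.80 rad), the brew paddle rests within 0.17 rad (10 degrees) of its middle position at 0.87 rad, and the glass stands upright under the spouts, its centre within 30 mm of the group axis (all of step 2 and value of joint portafilter above 0.72 rad and velocity of joint brew_paddle between -0.05 and 0.05 rad/s and horizontal distance between shot_glass and group_axis below 0.03 m and angle between shot_glass's own z axis and vertical below 0.1 rad); the robot touches nothing.
It fails at once if the brew paddle is moved on (beyond 0.45 rad) while the portafilter is not home (value of joint brew_paddle above 0.45 rad and not (value of joint portafilter above 0.72 rad)).
It fails at once if the brew paddle is swung on towards full pressure (beyond 1.25 rad) (value of joint brew_paddle above 1.25 rad).
It fails at once if the glass under the spouts is moved by more than 20 mm, lifted or tipped (distance of shot_glass from where it was at the start of the episode above 0.02 m or angle between shot_glass's own z axis and vertical above 0.3 rad).
It fails at once if something else on the machine or the stand is moved by more than 25 mm (distance of any of top_tumbler_a, top_tumbler_b, water_jug, saucers, sugar_pot, pad, shaker, jigger, spoon, tamper from where it was at the start of the episode above 0.025 m).
It fails at once if the handle or the paddle is gripped or struck instead of lightly pushed (fingers pressing with over 30 N before the handle is home, or while the paddle is being swung) (contact force between the fingers and espresso_machine above 30 N and (value of joint portafilter below 0.7 rad or value of joint brew_paddle above 0.15 rad)).
It also fails if it takes over 48 s, if anything falls off the work surface, if the arm or the gripper's body presses on something with over 40 N, if the wrist force passes 120 N, or if a joint passes its speed limit or range.

## Working session

There is one attempt and no reset: what is moved stays moved. The work goes in short steps, Python scripts to look and compute and a tool call to move; the robot and the scene stay as the last step left them, time stands still between calls to the robot, and variables do not carry over. Pictures are saved under pics/ and viewed, and the job is handed in when it is done.

Besides the shell and the picture viewer there is one more tool, called after ">>>" in YAML: its name, and indented under it one key for each argument. carry_out: Moves the arm, as the interface text tells. Its arguments: {"type":"object","properties":{"rows":{"type":"array","items":{"type":"number"}},"force":{"type":"number"}},"required":["rows"]}

```bash
mkdir -p pics; ls
cat > h.py <<'E'
import numpy as np,cv2
from scipy.spatial.transform import Rotation as R
from bench import sense,snapshot
def save(n,f):
    s=snapshot(n); cv2.imwrite('pics/'+f,s['color'][:,:,::-1]); return s
def cam(s):
    K=np.array([[s['fx'],0,s['cx']],[0,s['fy'],s['cy']],[0,0,1.]])
    return K,np.array(s['rvec'],float),np.array(s['tvec'],float)
def proj(s,P):
    K,r,t=cam(s); return cv2.projectPoints(np.array(P,float).reshape(-1,1,3),r,t,K,None)[0].reshape(-1,2)
def ray(s,uv):
    K,r,t=cam(s); Rm=cv2.Rodrigues(r)[0]; d=Rm.T@np.linalg.inv(K)@np.array([uv[0],uv[1],1.]); return -Rm.T@t.ravel(),d
def atz(s,uv,z):
    c,d=ray(s,uv); return c+d*(z-c[2])/d[2]
E
python3 - <<'E'
from h import *
import pickle
print(sense())
d={}
for n in('side','top','wrist'):
    d[n]=save(n,n+'0.png'); print(n,{k:v for k,v in d[n].items() if k!='color'})
pickle.dump(d,open('s0.pkl','wb'))
E
```

```text
pics
{'time': 0.0, 'joint_pos': array([ 7.06240534e+01,  7.51237454e+00,  8.53293561e+01, -7.31995806e-04,
        8.72624903e+01, -4.89260771e+00]), 'qd': array([-0.00863032, -0.16006527, -0.01516548, -0.03166422, -0.10750114,
       -0.09688981]), 'joint_efforts': array([ 7.34500336e-04, -5.69395924e+01, -5.00552237e+01, -5.13634916e-05,
        1.44062773e-02, -2.08222849e-05]), 'tool_pos': array([149.85370002, 580.41553601, 230.27220195]), 'tcp_rot': array([ 175.50930794,   89.89577648, -108.97399529]), 'ft_force': array([0.5996221 , 0.15117806, 0.62883487]), 'wrist_torque': array([-0.0213692 , -0.0349629 ,  0.01659772]), 'finger_gap': 85.5077759928246}
side {'fx': 516.8860028968242, 'fy': 516.8860028968242, 'cx': 313.71602876042124, 'cy': 204.9443008363065, 'rvec': array([ 0.80145361, -2.75745867,  0.84690642]), 'tvec': array([ 447.88628565,  356.36044978, 1556.25823878])}
top {'fx': 512.8716501659941, 'fy': 512.8716501659941, 'cx': 322.69747541489187, 'cy': 191.99552485274003, 'rvec': array([ 2.18765585, -2.18529932,  0.05596295]), 'tvec': array([ -21.44742167,  570.59601053, 1517.55602128])}
wrist {'fx': 353.5775929283085, 'fy': 353.5775929283085, 'cx': 320.6648312269159, 'cy': 196.96404975684322, 'T_tool_cam': array([[-9.05680788e-04, -2.59299364e-01,  9.65796572e-01,
        -1.42581013e+02],
       [-1.04289646e-03, -9.65796198e-01, -2.59300242e-01,
         6.47314949e+01],
       [ 9.99999046e-01, -1.24206907e-03,  6.04280673e-04,
         1.30727547e-01],
       [ 0.00000000e+00,  0.00000000e+00,  0.00000000e+00,
         1.00000000e+00]])}
```

View pics/side0.png

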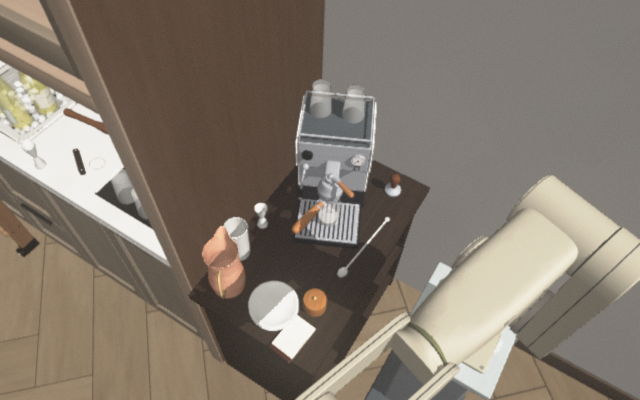

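View pics/top0.png

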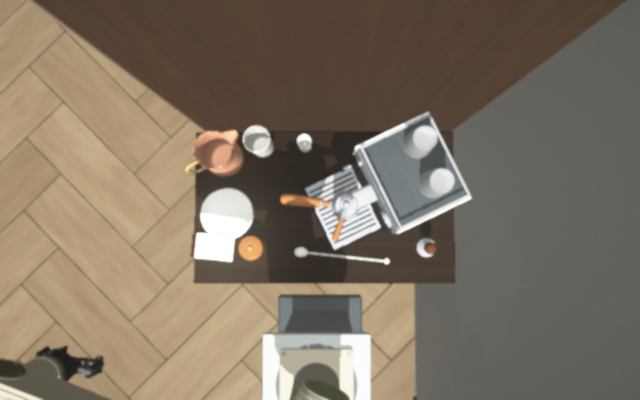

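View pics/wrist0.png

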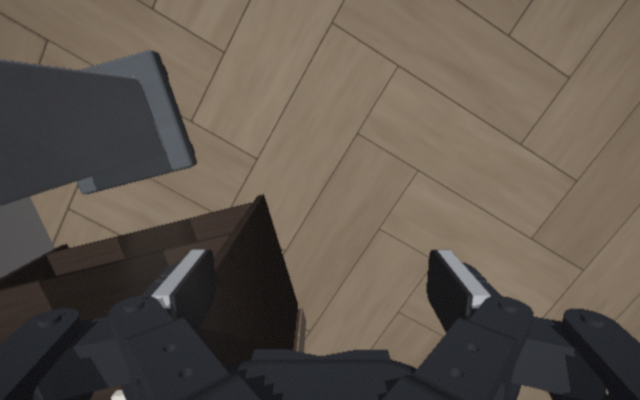

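Run:
```python
import pickle,cv2
from h import *
d=pickle.load(open('s0.pkl','rb'))
for n,(a,b,c,e) in {'top':(110,275,270,480),'side':(70,260,270,450)}.items():
    im=d[n]['color'][a:b,c:e,::-1]; f=3.8 if n=='top' else 3.2
    cv2.imwrite(f'pics/{n}_z.png',cv2.resize(im,None,fx=f,fy=f,interpolation=cv2.INTER_CUBIC)[:600,:800])
```

```text
(no output)
```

View pics/top_z.png

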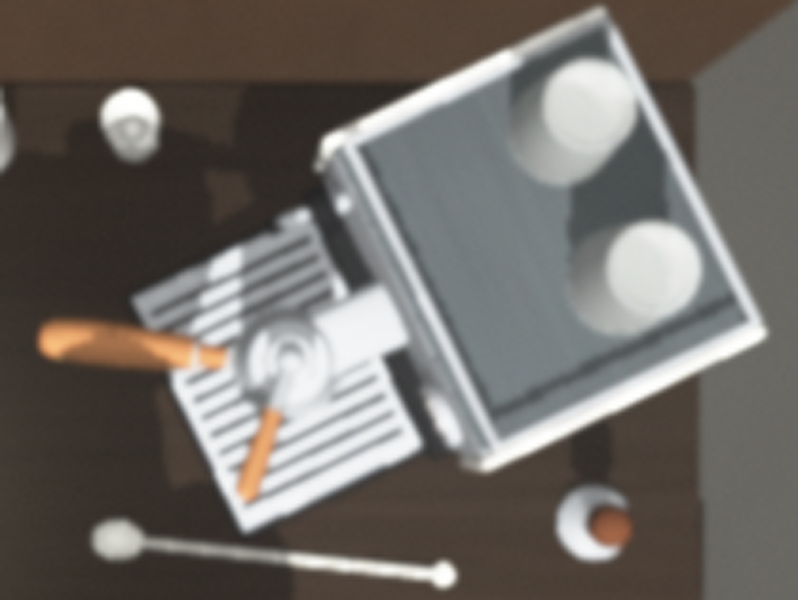

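View pics/side_z.png

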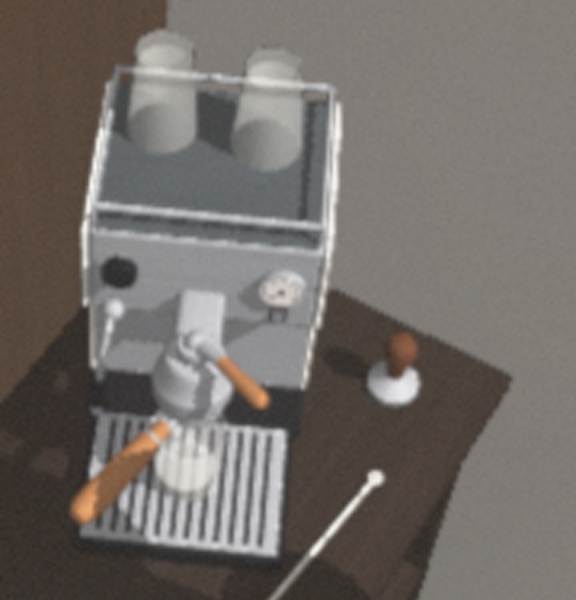

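```bash
cat > fit.py <<'E'
import pickle,cv2
from h import *
from scipy.optimize import least_squares
d=pickle.load(open('s0.pkl','rb'))
T=lambda u,v:np.array([270+u/3.8,110+v/3.8]); S=lambda u,v:np.array([270+u/3.2,70+v/3.2])
G=np.array([-175,0])
def hp(q,r,z): a=0.8-q; return [-175-r*np.cos(a), r*np.sin(a), z]   # left=+y
def pp(q,r,z): a=0.87-q; return [-175-r*np.cos(a),-r*np.sin(a), z]
obs=[('top',T(288,355),lambda p:[-175,0,280]),('top',T(42,341),lambda p:hp(p[3],173,180)),('top',T(247,496),lambda p:pp(p[4],94,276)),
('side',S(82,512),lambda p:hp(p[3],165,180)),('side',S(262,402),lambda p:pp(p[4],93,276)),('side',S(195,343),lambda p:[-175,0,280]),
('top',T(132,298),lambda p:[-260,p[5],34]),('top',T(245,532),lambda p:[-260,-p[5],34]),
('side',S(82,545),lambda p:[-260,p[5],34]),('side',S(278,555),lambda p:[-260,-p[5],34]),
('top',T(605,10),lambda p:[100,115,348]),('top',T(766,330),lambda p:[100,-115,348]),('top',T(480,468),lambda p:[-100,-115,330]),('top',T(325,155),lambda p:[-100,115,330])]
def W(p,o): c,s=np.cos(p[2]),np.sin(p[2]); return [p[0]+c*o[0]-s*o[1],p[1]+s*o[0]+c*o[1],o[2]]
def res(p): return np.concatenate([proj(d[n],W(p,f(p)))[0]-uv for n,uv,f in obs])
if __name__=='__main__':
    best=min((least_squares(res,[550,-250,y,0.1,0.05,75],loss='soft_l1') for y in np.arange(-3,3,.7)),key=lambda s:s.cost)
    p=best.x; print(p,np.degrees(p[2]),best.cost); print(res(p).reshape(-1,2).round(1))
    np.save('p.npy',p)
    for n,o in dict(axis=[-175,0,175],hend=hp(p[3],175,180),hhome=hp(.8,175,180),pend=pp(p[4],96,276),pmid=pp(.87,96,276),wand=[-136,98,82]).items(): print(n,np.round(W(p,o),1))
    # triangulate handle / paddle ends
    for a,b in ((T(42,341),S(80,512)),(T(247,496),S(262,402)),(T(288,355),S(195,343))):
        c1,d1=ray(d['top'],a);c2,d2=ray(d['side'],b)
        A=np.c_[d1,-d2]; t=np.linalg.lstsq(A,c2-c1,rcond=None)[0]; print((c1+d1*t[0]).round(1),(c2+d2*t[1]).round(1))
    im=np.zeros(1)
E
python3 fit.py
```

```text
[ 5.99864709e+02 -2.38183587e+02 -1.12006728e+00  2.50504538e-01
  6.90974084e-02  9.96262799e+01] -64.1751280728745 20.612100879376573
[[ 0.1  1.2]
 [-0.9 -0.3]
 [-1.   0.2]
 [ 0.8 -0.6]
 [ 0.7 -0.8]
 [ 0.5 -3.4]
 [-2.4  1.3]
 [-2.8  0.7]
 [-0.5 -2.6]
 [-0.4  0.7]
 [ 1.1 -3.4]
 [ 2.7 -0.1]
 [ 0.1  0.6]
 [-1.7 -3.9]]
axis [523.6 -80.7 175. ]
hend [540.9  93.5 180. ]
hhome [447.4  76.9 180. ]
pend [432.5 -50.5 276. ]
pmid [481.8   5.8 276. ]
wand [628.8 -73.1  82. ]
[539.8  88.7 183.6] [541.   89.3 183.7]
[434.6 -53.9 269.4] [437.5 -52.4 269.3]
[527.2 -81.1 260.9] [525.1 -82.1 260.9]
```

```bash
cat > ov.py <<'E'
from fit import *
import sys
def overlay(snap,p,f,name,box,proj=proj):
    a,b,c,e=box
    im=cv2.resize(np.ascontiguousarray(snap['color'][a:b,c:e,::-1]),None,fx=f,fy=f,interpolation=cv2.INTER_CUBIC)
    def L(pts,col,cl=True):
        P=(proj(snap,[W(p,o) for o in pts])-[c-.5,a-.5])*f
        cv2.polylines(im,[P.round().astype(int)],cl,col,1,cv2.LINE_AA)
    sq=lambda x0,x1,y,z:[[x0,y,z],[x1,y,z],[x1,-y,z],[x0,-y,z]]
    L(sq(-100,100,115,322),(0,255,255));L(sq(-100,100,115,348),(0,255,0));L(sq(-260,-100,p[5],34),(255,0,255))
    t=np.linspace(0,6.283,40)
    for r,z in((39,252),(39,196),(17,280),(38,34),(38,120)): L([[-175+r*np.cos(k),r*np.sin(k),z] for k in t],(255,255,0) if z!=34 and z!=120 else (0,0,255))
    L([hp(p[3],0,180),hp(p[3],175,180)],(255,0,0),False);L([pp(p[4],0,276),pp(p[4],96,276)],(255,0,0),False)
    cv2.imwrite('pics/'+name,im[:600,:800])
if __name__=='__main__':
    p=np.load('p.npy')
    overlay(d['top'],p,3.8,sys.argv[1]+'t.png',(110,267,270,480)); overlay(d['side'],p,3.2,sys.argv[1]+'s.png',(70,257,270,450))
E
python3 ov.py o1
```

```text
(no output)
```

View pics/o1t.png

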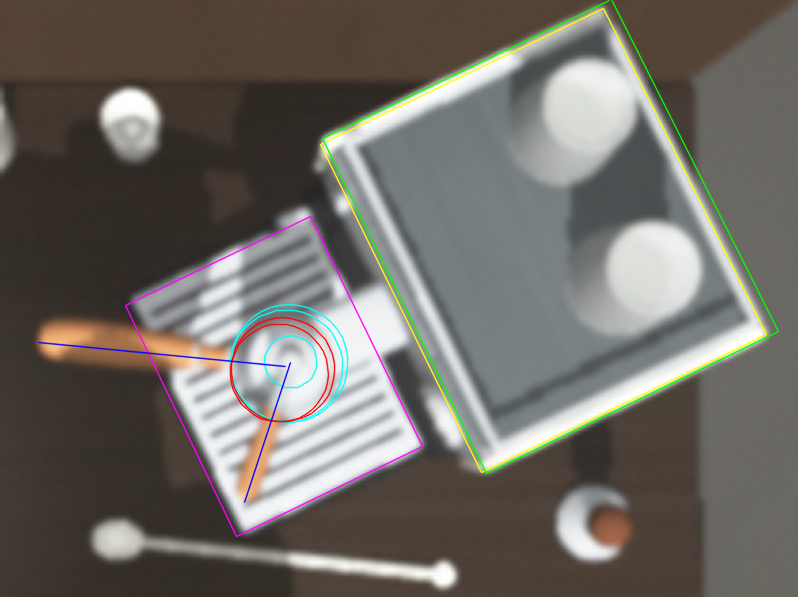

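View pics/o1s.png

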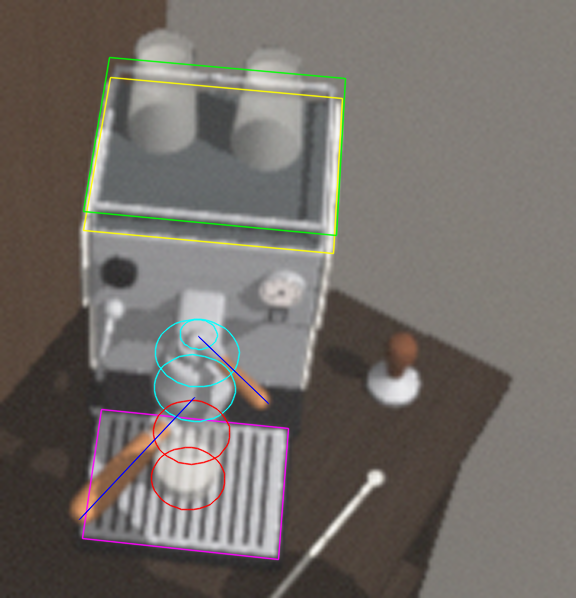

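```bash
cat >> h.py <<'E'
def pose():
    s=sense(); return np.array(s['tool_pos']),R.from_euler('xyz',s['tcp_rot'],degrees=True).as_matrix(),s
def go(xyz,Y=None):
    """print tool-axis shift (25mm units) and turn (8deg units) to world xyz with tool x down and tool y along Y (deg)"""
    p,M,s=pose(); sh=M.T@(np.array(xyz)-p)/25
    out=[0,0,0]
    if Y is not None:
        y=np.array([np.cos(np.radians(Y)),np.sin(np.radians(Y)),0]); x=np.array([0,0,-1.]); D=np.c_[x,y,np.cross(x,y)]
        out=R.from_matrix(M.T@D).as_rotvec(degrees=True)/8
    print('turn',np.round(out,2),'shift',np.round(sh,2))
def wproj(s,P,p,M):
    T=np.array(s['T_tool_cam']); Pt=(np.array(P,float).reshape(-1,3)-p)@M; Pc=(Pt-T[:3,3])@T[:3,:3]
    return np.c_[s['fx']*Pc[:,0]/Pc[:,2]+s['cx'],s['fy']*Pc[:,1]/Pc[:,2]+s['cy']]
def wray(s,uv,p,M):
    T=np.array(s['T_tool_cam']); dd=M@T[:3,:3]@np.array([(uv[0]-s['cx'])/s['fx'],(uv[1]-s['cy'])/s['fy'],1]); return M@T[:3,3]+p,dd
E
python3 - <<'E'
from h import *
p,M,s=pose(); print(p,M.round(2)); go([470,200,300],-64); go([470,200,300],25.8);go([470,200,300],90)
E
```

```text
[149.89904666 580.52778565 230.46172174] [[-0.   -0.97  0.25]
 [-0.    0.25  0.97]
 [-1.    0.   -0.  ]]
turn [-1.631e+01 -0.000e+00 -1.000e-02] shift [ -2.77 -16.2  -11.54]
turn [ 1.746e+01 -1.000e-02  1.000e-02] shift [ -2.77 -16.2  -11.54]
turn [ 9.44 -0.01  0.01] shift [ -2.77 -16.2  -11.54]
```

>>> carry_out:
  rows: [0,0,0,-2,0,0,1,0,0,0,-4,0,0,1,-0.8,0,0,-4,-1.5,-1.2,1,-1.6,0,0,-4,-3,-2.4,1,-2.4,0,0,-4,-4.5,-3.6,1]
  force: 20

```text
time: 0.65
tool_pos: [237.0, 464.6, 331.4]
tcp_rot: [-57.1, 90.0, 38.0]
ft_force: [1.0, -0.1, -1.0]
finger_gap: 12.2
```

Run:
```python
from h import *
p,M,s=pose(); print(p,s['time'],s['joint_pos'].round(1),s['ft_force'],s['finger_gap']); go([490,110,330],190)
```

```text
[236.98923421 464.57775206 331.41645084] 0.65 [ 57.3  -5.9  88.4  -0.   97.5 -37.7] [ 1.02323588 -0.11996458 -0.98859906] 12.224035723150388
turn [-0.62  0.    0.  ] shift [  0.06  -8.83 -15.02]
```

>>> carry_out:
  rows: [-0.2,0,0,0,-0.9,-1.5,1,-0.4,0,0,0,-1.8,-3,1,-0.6,0,0,0,-2.7,-4.5,1,-0.6,0,0,0,-3.5,-6,1,-0.6,0,0,0,-4.4,-7.5,1]

```text
time: 1.15
tool_pos: [362.0, 286.3, 331.2]
tcp_rot: [21.7, 90.0, 121.3]
ft_force: [1.0, 0.6, -0.0]
finger_gap: 0.1
```

>>> carry_out:
  rows: [0,0,0,0,-0.8,-1.3,1,0,0,0,0,-1.6,-2.6,1,0,0,0,0,-2.4,-3.9,1,0,0,0,0,-3.2,-5.2,1,0,0,0,0,-3.2,-5.2,1]

```text
time: 1.65
tool_pos: [463.8, 169.4, 330.5]
tcp_rot: [153.4, 89.9, -107.3]
ft_force: [-0.1, 0.6, -0.5]
finger_gap: -0.2
```

Run:
```python
from h import *
import pickle
p,M,s=pose(); print(p,s['time'],s['joint_pos'].round(1),s['ft_force'],s['finger_gap'],M.round(2))
w=save('wrist','w1.png'); pickle.dump((w,p,M),open('w1.pkl','wb'))
```

```text
[463.8386465  169.37967126 330.49199316] 1.65 [ 14.2 -10.2  92.4  -0.1  97.8 -85.1] [-0.10302547  0.64388647 -0.47082163] -0.22604640064399337 [[-0.   -0.99 -0.16]
 [-0.   -0.16  0.99]
 [-1.    0.   -0.  ]]
```

View pics/w1.png

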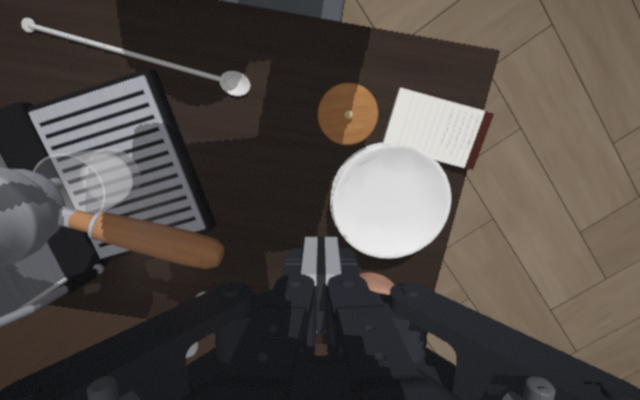

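>>> carry_out:
  rows: [0,0,0,0,0,-1.4,1,0,0,0,0,0,-2.8,1,0,0,0,0,0,-3.8,1,0,0,0,0,0,-3.8,1,0,0,0,0,0,-3.8,1]

```text
time: 2.2
tool_pos: [477.3, 79.7, 331.2]
tcp_rot: [12.6, 90.0, 112.1]
ft_force: [-0.1, 0.8, -0.0]
finger_gap: -0.0
```

Run:
```python
from h import *
import pickle
p,M,s=pose(); print(p,s['time'],s['joint_pos'].round(1),s['ft_force'],s['qd'].round(1))
w=save('wrist','w2.png'); pickle.dump((w,p,M),open('w2.pkl','wb'))
```

```text
[477.27865218  79.7012546  331.24649259] 2.2 [  3.4 -11.8  93.7   0.   98.1 -96.1] [-0.09530099  0.81185055 -0.03235772] [ 1.4  0.1 -0.   0.2 -0.   0.1]
```

View pics/w2.png

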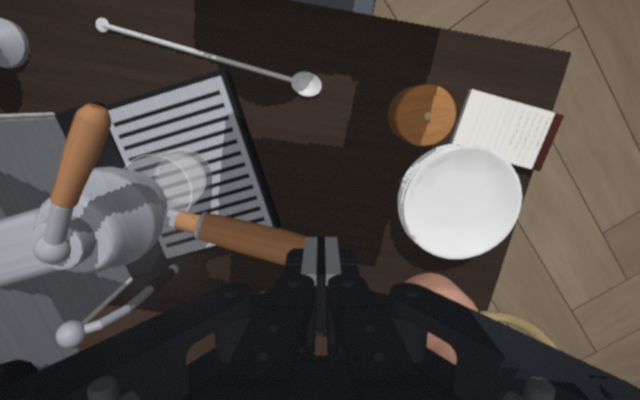

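```bash
cat > fit2.py <<'E'
from fit import *
w1=pickle.load(open('w1.pkl','rb'));w2=pickle.load(open('w2.pkl','rb'))
ob=[('top',T(288,355),lambda p:[-175,0,280]),('top',T(42,341),lambda p:hp(p[3],173,180)),('top',T(247,496),lambda p:pp(p[4],94,276)),
('side',S(80,512),lambda p:hp(p[3],168,180)),('side',S(264,402),lambda p:pp(p[4],93,276)),
(w1,(222,252),lambda p:hp(p[3],173,180)),(w1,(96,222),lambda p:hp(p[3],62,180)),(w2,(200,226),lambda p:hp(p[3],62,180)),
(w2,(94,107),lambda p:pp(p[4],95,280)),(w2,(52,244),lambda p:[-175,0,280]),(w2,(60,205),lambda p:pp(p[4],34,276)),
(w1,(152,72),lambda p:[-260,-p[5],34]),(w1,(208,222),lambda p:[-260,p[5],34]),(w2,(223,72),lambda p:[-260,-p[5],34]),(w2,(275,221),lambda p:[-260,p[5],34])]
def res2(p):
    o=[]
    for n,uv,f in ob:
        P=W(p,f(p)); o.append(proj(d[n],P)[0]-uv if isinstance(n,str) else (wproj(n[0],P,n[1],n[2])[0]-uv)*.8)
    return np.concatenate(o)
if __name__=='__main__':
    b=least_squares(res2,np.load('p.npy'),loss='soft_l1'); p=b.x; print(p,np.degrees(p[2])); print(res2(p).reshape(-1,2).round(1)); np.save('p2.npy',p)
    for n,o in dict(axis=[-175,0,175],hend=hp(p[3],175,180),hhome=hp(.8,175,180),pend=pp(p[4],96,276),pmid=pp(.87,96,276)).items(): print(n,np.round(W(p,o),1))
    from ov import overlay
    for i,w in enumerate((w1,w2)):
        overlay(w[0],p,1.25,f'ow{i}.png',(0,400,0,640),lambda s,P:wproj(s,P,w[1],w[2]))
E
python3 fit2.py
```

```text
[ 6.03924945e+02 -2.36871613e+02 -1.10293038e+00  2.31364172e-01
  1.02965540e-01  9.70223031e+01] -63.19325565062505
[[ 0.1  0.6]
 [-0.9 -0.9]
 [-1.6 -0.6]
 [ 0.3 -0.2]
 [-0.8 -0.7]
 [-0.7  0.1]
 [ 0.2 -0.2]
 [-0.4 -3.1]
 [-0.2 -0.7]
 [-9.5  6.1]
 [ 2.4 -3. ]
 [-4.2  0.8]
 [ 1.2  0. ]
 [ 0.6  1.1]
 [ 2.3  1.1]]
axis [525.  -80.7 175. ]
hend [542.6  93.4 180. ]
hhome [446.1  75.5 180. ]
pend [434.4 -49.  276. ]
pmid [481.7   5.  276. ]
```

View pics/ow1.png

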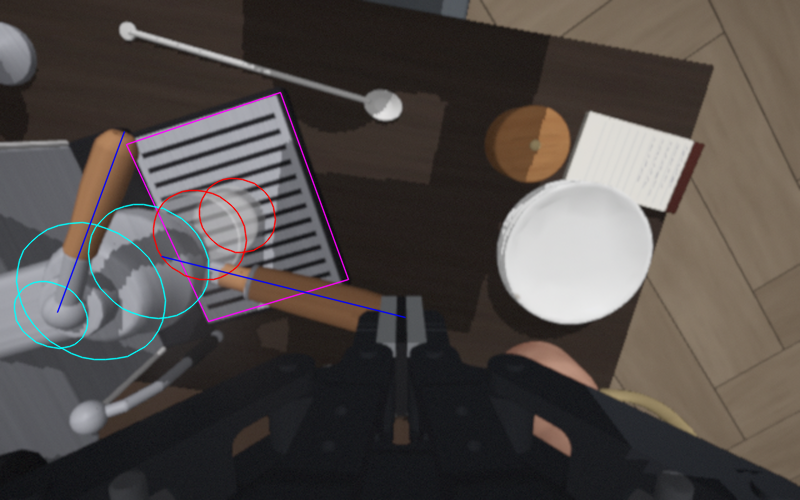

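>>> carry_out:
  rows: [0,0,0,0,-1.4,-0.5,1,0,0,0,0,-2.8,-1,1,0,0,0,0,-4.1,-1.5,1,0,0,0,0,-4.1,-1.5,1,0,0,0,0,-4.1,-1.5,1]

```text
time: 2.75
tool_pos: [584.7, 60.5, 330.2]
tcp_rot: [71.1, 89.9, 170.7]
ft_force: [-0.4, -0.1, -0.2]
finger_gap: -0.0
```

>>> carry_out:
  rows: [0,0,0,1.2,0,0,1,0,0,0,2.4,0,0,1,0,0,0,3.4,0,0,1,0,0,0,3.4,0,0,1]

```text
time: 3.15
tool_pos: [581.8, 60.3, 242.6]
tcp_rot: [79.0, 89.6, 178.6]
ft_force: [-0.4, -0.1, -1.1]
finger_gap: 0.2
```

Run:
```python
from h import *
import pickle
p,M,s=pose(); print(p,s['time'],s['joint_pos'].round(1),s['ft_force'],s['qd'].round(1))
w=save('wrist','w3.png'); pickle.dump((w,p,M),open('w3.pkl','wb'));
```

```text
[581.80107652  60.30336616 242.642548  ] 3.15 [  0.9   5.2  86.5   0.   88.6 -98.7] [-0.3769796  -0.14504799 -1.05037902] [-0.2 -1.2 -4.5 -0.1  2.9 -0.1]
```

View pics/w3.png

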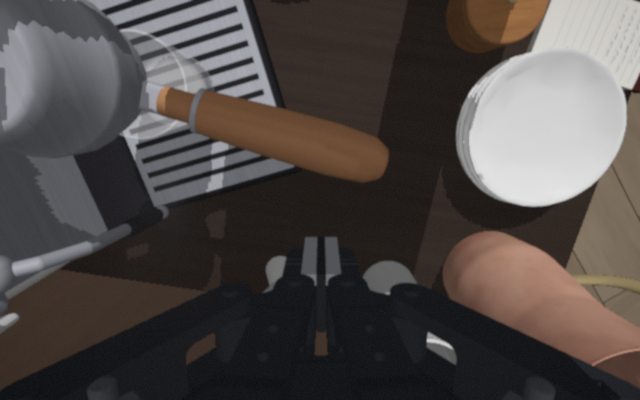

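>>> carry_out:
  rows: [0,0,0,1.0,0,0,1,0,0,0,2,0,0,1,0,0,0,3.0,0,0,1,0,0,0,3.0,0,0,1]

```text
time: 3.6
tool_pos: [583.3, 59.6, 170.0]
tcp_rot: [78.6, 89.8, 178.1]
ft_force: [-0.7, 0.6, -0.5]
finger_gap: 0.0
```

Run:
```python
from h import *
import pickle
p,M,s=pose(); print(p,s['time'],s['joint_pos'].round(1),s['ft_force'],s['qd'].round(1),M.round(3))
w=save('wrist','w4.png'); pickle.dump((w,p,M),open('w4.pkl','wb'));
```

```text
[583.30890551  59.64680352 169.97473414] 3.6 [  0.8   7.6  91.6   0.   81.  -98.7] [-0.66093459  0.60943995 -0.53525672] [-0.2 -1.4 -3.1 -0.1  2.7 -0.1] [[-0.003 -0.986 -0.166]
 [ 0.    -0.166  0.986]
 [-1.     0.003  0.001]]
```

View pics/w4.png

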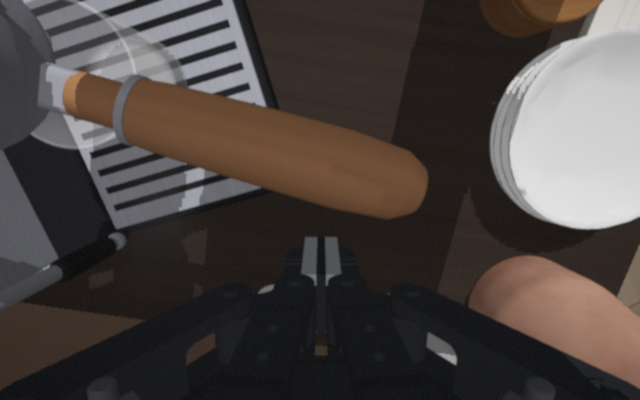

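```bash
cat > arc.py <<'E'
from h import *
A=np.array([525,-81]);out=116.8
def wp(q,r=145,off=26):
    t=np.radians(out)-(0.8-q); return A+r*np.array([np.cos(t),np.sin(t)])+off*np.array([np.sin(t),-np.cos(t)])
if __name__=='__main__':
    p,M,s=pose()
    for q in (.12,.23,.3,.4,.5,.6,.7,.76,.8):
        w=np.r_[wp(q),p[2]]; print(q,w.round(0),(M.T@(w-p)/25).round(2))
E
python3 arc.py
```

```text
0.12 [581.  55. 172.] [ 0.    0.16 -0.15]
0.23 [566.  61. 172.] [0.   0.73 0.16]
0.3 [556.  63. 172.] [0.   1.11 0.33]
0.4 [541.  65. 172.] [0.   1.67 0.52]
0.5 [526.  66. 172.] [0.   2.24 0.65]
0.6 [512.  66. 172.] [0.   2.83 0.72]
0.7 [497.  64. 172.] [0.   3.41 0.74]
0.76 [489.  62. 172.] [0.   3.77 0.72]
0.8 [483.  60. 172.] [0.  4.  0.7]
```

>>> carry_out:
  rows: [0,0,0,0,0.25,0.05,1,0,0,0,0,0.45,0.1,1,0,0,0,0,0.65,0.15,1,0,0,0,0,0.85,0.22,1,0,0,0,0,1.0,0.28,1]

```text
time: 4.15
tool_pos: [559.4, 62.0, 172.4]
tcp_rot: [-98.7, 89.9, 0.8]
ft_force: [0.9, 0.5, 1.8]
finger_gap: -0.0
```

```bash
python3 - <<'E'
from h import *
import pickle
p,M,s=pose(); print(p,s['time'],s['ft_force'])
w=save('wrist','w5.png')
E
python3 arc.py
```

```text
[559.38384015  61.98259932 172.43560335] 4.15 [0.92219304 0.46828174 1.82560357]
0.12 [581.  55. 172.] [ 0.   -0.83 -0.42]
0.23 [566.  61. 172.] [ 0.   -0.26 -0.1 ]
0.3 [556.  63. 172.] [-0.    0.12  0.06]
0.4 [541.  65. 172.] [-0.    0.68  0.25]
0.5 [526.  66. 172.] [-0.    1.25  0.38]
0.6 [512.  66. 172.] [-0.    1.83  0.45]
0.7 [497.  64. 172.] [-0.    2.42  0.47]
0.76 [489.  62. 172.] [-0.    2.78  0.45]
0.8 [483.  60. 172.] [-0.    3.01  0.43]
```

View pics/w5.png

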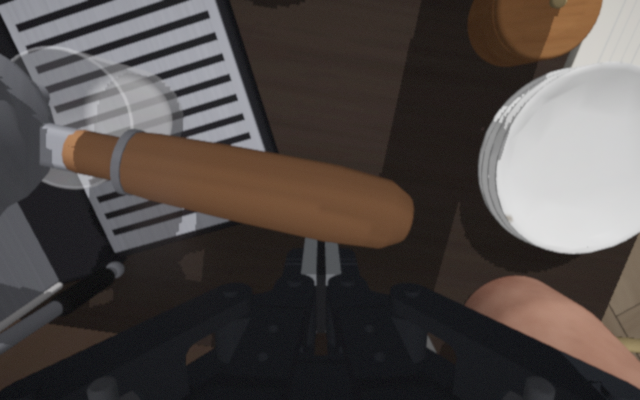

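>>> carry_out:
  rows: [0,0,0,0,0.2,0.08,1,0,0,0,0,0.4,0.15,1,0,0,0,0,0.62,0.23,1,0,0,0,0,0.84,0.3,1,0,0,0,0,1.06,0.35,1]

```text
time: 4.7
tool_pos: [530.8, 66.1, 171.0]
tcp_rot: [101.2, 90.0, -159.3]
ft_force: [2.9, -1.1, 0.2]
finger_gap: 0.1
```

```bash
python3 - <<'E'
from h import *
import pickle
p,M,s=pose(); print(p,s['time'],s['ft_force'])
w=save('wrist','w6.png')
E
python3 arc.py
```

```text
[530.81374185  66.13996906 171.01327245] 4.7 [ 2.89343505 -1.10309059  0.16622201]
0.12 [581.  55. 171.] [-0.   -1.93 -0.77]
0.23 [566.  61. 171.] [-0.   -1.36 -0.46]
0.3 [556.  63. 171.] [-0.   -0.98 -0.29]
0.4 [541.  65. 171.] [-0.   -0.43 -0.11]
0.5 [526.  66. 171.] [0.   0.15 0.03]
0.6 [512.  66. 171.] [0.   0.73 0.1 ]
0.7 [497.  64. 171.] [0.   1.32 0.11]
0.76 [489.  62. 171.] [0.   1.67 0.1 ]
0.8 [483.  60. 171.] [0.   1.91 0.07]
```

View pics/w6.png

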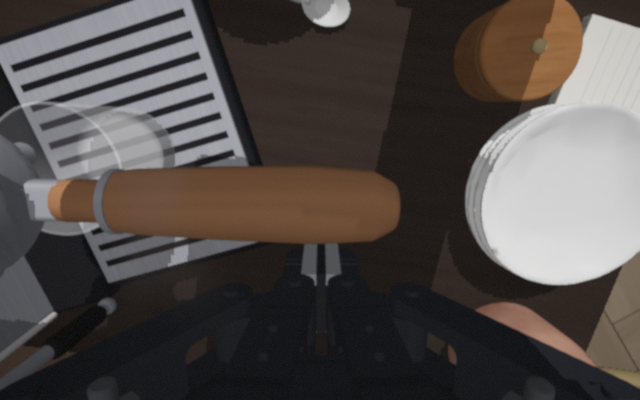

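>>> carry_out:
  rows: [0,0,0,0,0.22,0.04,1,0,0,0,0,0.44,0.07,1,0,0,0,0,0.66,0.09,1,0,0,0,0,0.88,0.1,1,0,0,0,0,1.1,0.1,1]

```text
time: 5.25
tool_pos: [503.5, 64.0, 171.3]
tcp_rot: [-75.7, 90.0, 23.8]
ft_force: [2.8, -1.0, -0.2]
finger_gap: -0.0
```

```bash
python3 - <<'E'
from h import *
import pickle
p,M,s=pose(); print(p,s['time'],s['ft_force'])
w=save('wrist','w7.png')
E
python3 arc.py
```

```text
[503.5340637   64.00712984 171.33890625] 5.25 [ 2.81578854 -1.00207528 -0.19703383]
0.12 [581.  55. 171.] [-0.   -3.02 -0.86]
0.23 [566.  61. 171.] [-0.   -2.45 -0.55]
0.3 [556.  63. 171.] [-0.   -2.08 -0.38]
0.4 [541.  65. 171.] [-0.   -1.52 -0.2 ]
0.5 [526.  66. 171.] [-0.   -0.94 -0.06]
0.6 [512.  66. 171.] [-0.   -0.36  0.01]
0.7 [497.  64. 171.] [0.   0.23 0.03]
0.76 [489.  62. 171.] [0.   0.58 0.01]
0.8 [483.  60. 171.] [ 0.    0.82 -0.02]
```

View pics/w7.png

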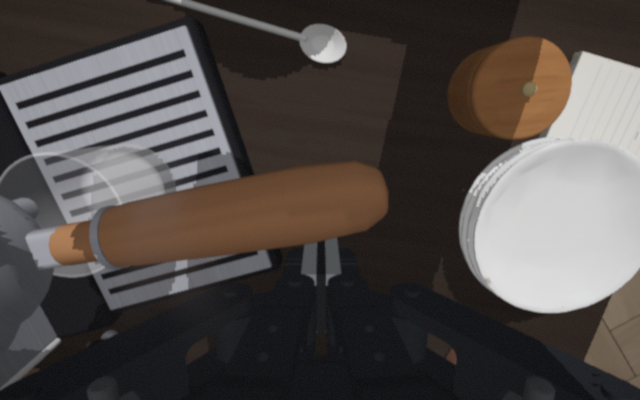

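>>> carry_out:
  rows: [0,0,0,0,0.12,0,1,0,0,0,0,0.24,0,1,0,0,0,0,0.36,0,1,0,0,0,0,0.46,0,1]

```text
time: 5.7
tool_pos: [492.5, 62.2, 171.3]
tcp_rot: [-72.8, 90.0, 26.8]
ft_force: [2.7, -0.3, 0.5]
finger_gap: -0.0
```

>>> carry_out:
  rows: [0,0,0,0,0.06,0,1,0,0,0,0,0.12,0,1]

```text
time: 5.9
tool_pos: [489.6, 61.7, 171.4]
tcp_rot: [-78.1, 90.0, 21.4]
ft_force: [2.1, -0.9, 0.4]
finger_gap: 0.3
```

>>> carry_out:
  rows: [0,0,0,0,0.06,0,1,0,0,0,0,0.12,0,1]

```text
time: 6.1
tool_pos: [487.6, 61.3, 171.6]
tcp_rot: [-92.6, 89.9, 6.9]
ft_force: [11.8, 0.3, -4.9]
finger_gap: -0.2
```

```bash
python3 - <<'E'
from h import *
import pickle
p,M,s=pose(); print(p,s['time'],s['ft_force'])
w=save('wrist','w8.png')
t=save('top','t8.png'); pickle.dump((w,p,M,t),open('w8.pkl','wb'))
im=t['color'][110:267,270:480,::-1]; cv2.imwrite('pics/t8z.png',cv2.resize(im,None,fx=3.8,fy=3.8,interpolation=cv2.INTER_CUBIC))
E
python3 arc.py|tail -3
```

```text
[487.64254908  61.30112298 171.58786451] 6.1 [11.77782371  0.33871227 -4.93145327]
0.7 [497.  64. 172.] [ 0.   -0.39  0.03]
0.76 [489.  62. 172.] [ 0.   -0.03  0.01]
0.8 [483.  60. 172.] [-0.    0.2  -0.01]
```

View pics/w8.png

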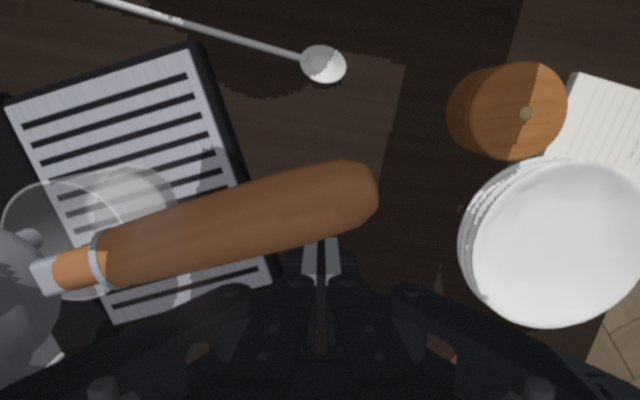

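>>> carry_out:
  rows: [0,0,0,0,-0.4,0,1,0,0,0,0,-0.8,0,1,0,0,0,-1.5,-0.9,0,1,0,0,0,-3,-0.9,0,1,0,0,0,-4.5,-0.9,0,1]

```text
time: 6.7
tool_pos: [508.8, 65.1, 284.4]
tcp_rot: [78.9, 89.9, 178.5]
ft_force: [0.8, 0.2, 0.3]
finger_gap: -0.2
```

>>> carry_out:
  rows: [0,0,0,-1.5,0,0,1,1,0,0,-2,0.5,0.3,1,2,0,0,-2.2,1.5,0.6,1,3,0,0,-2.2,2.5,0.6,1,4,0,0,-2.2,3.5,0.6,1]

```text
time: 7.2
tool_pos: [419.6, 65.5, 338.9]
tcp_rot: [109.5, 90.0, 176.7]
ft_force: [0.3, 0.6, 0.2]
finger_gap: 0.6
```

Run:
```python
from h import *
import pickle
p,M,s=pose(); print(p,s['time'],s['joint_pos'].round(1),s['ft_force'],np.degrees(np.arctan2(M[1,1],M[0,1])))
w=save('wrist','w9.png'); pickle.dump((w,p,M),open('w9.pkl','wb'))
```

```text
[419.59146353  65.45229764 338.86872657] 7.2 [  1.9 -21.2 100.6   0.  100.7 -65.3] [0.26710679 0.60138933 0.15439027] 157.22070228593248
```

View pics/w9.png

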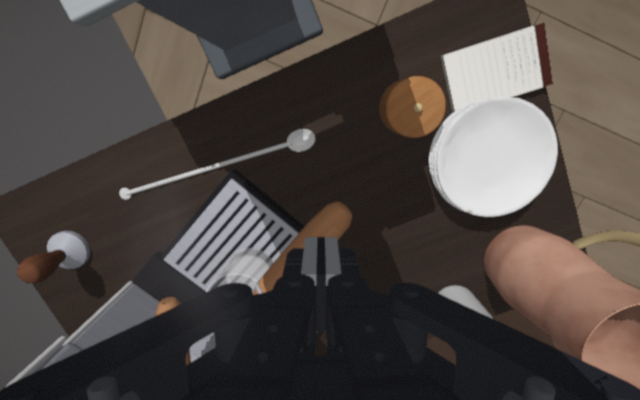

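>>> carry_out:
  rows: [1.05,0,0,0,0,0,1,2.1,0,0,0,0,0,1,3.15,0,0,0,0,0,1,4.2,0,0,0,0,0,1,5.25,0,0,0,0,0,1]

```text
time: 7.75
tool_pos: [420.4, 65.4, 338.7]
tcp_rot: [152.2, 89.9, 177.3]
ft_force: [-0.8, -0.5, -0.5]
finger_gap: 0.2
```

>>> carry_out:
  rows: [1.05,0,0,0,0,0,1,2.1,0,0,0,0,0,1,3.15,0,0,0,0,0,1,4.2,0,0,0,0,0,1,5.25,0,0,0,0,0,1]

```text
time: 8.25
tool_pos: [420.4, 65.4, 338.6]
tcp_rot: [-164.7, 89.9, 178.5]
ft_force: [-0.7, 0.7, -0.4]
finger_gap: -0.1
```

>>> carry_out:
  rows: [1.05,0,0,0,0,0,1,2.1,0,0,0,0,0,1,3.15,0,0,0,0,0,1,4.2,0,0,0,0,0,1,5.25,0,0,0,0,0,1]

```text
time: 8.75
tool_pos: [420.4, 65.4, 338.6]
tcp_rot: [-124.2, 89.9, 177.0]
ft_force: [-0.4, 1.3, -0.7]
finger_gap: 0.2
```

Run:
```python
from h import *
import pickle
p,M,s=pose(); print(p,s['time'],s['joint_pos'].round(1),s['ft_force'],np.degrees(np.arctan2(M[1,1],M[0,1])))
w=save('wrist','w10.png'); pickle.dump((w,p,M),open('w10.pkl','wb')); go([420,-60,335],27)
```

```text
[420.36692643  65.36043012 338.64580581] 8.75 [  1.9 -21.  100.5   0.  100.6  60.7] [-0.41346694  1.32735402 -0.7450399 ] 31.184440036225475
turn [ 0.46 -0.    0.01] shift [ 0.14 -2.57  4.31]
```

View pics/w10.png

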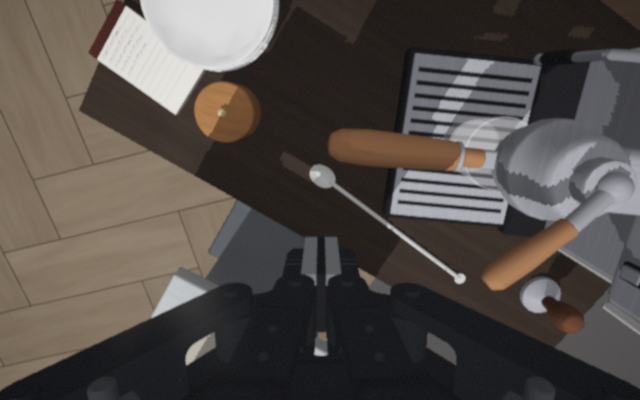

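```bash
cat > m.py <<'E'
from h import *
import pickle
w,p,M=pickle.load(open('w10.pkl','rb'))
def wz(uv,z,w=w,p=p,M=M):
    c,d=wray(w,uv,p,M); return (c+d*(z-c[2])/d[2]).round(1)
if __name__=='__main__':
    a,b=wz((331,146),180),wz((452,155),180); h=b-a; print('handle',a,b,np.degrees(np.arctan2(-h[1],-h[0])), 'axis', a+h/np.linalg.norm(h)*174)
    a,b=wz((492,280),276),wz((572,225),276); c=wz((614,186),280); h=b-a; print('paddle',a,b,c,np.linalg.norm(h),np.degrees(np.arctan2(-h[1],-h[0])),'axis',a+h/np.linalg.norm(h)*96)
    a,b=wz((412,52),34),wz((391,213),34); h=a-b; print('tray',a,b,np.linalg.norm(h),np.degrees(np.arctan2(h[1],h[0]))+90, (a+b)/2)
E
python3 m.py
```

```text
handle [450.8  73.4 180. ] [497.7 -19.1 180. ] 116.88624019449331 axis [529.4863718  -81.79167147 180.        ]
paddle [439.5 -51.5 276. ] [494.3 -70.2 276. ] [525.  -71.7 280. ] 57.902763319206116 161.15826110697418 axis [530.35576747 -82.50370167 276.        ]
tray [581.8  36.9  34. ] [403.9 -53.5  34. ] 199.55092081972458 116.93742997823483 [492.85  -8.3   34.  ]
```

>>> carry_out:
  rows: [0.1,0,0,0,-0.7,1.3,1,0.3,0,0,0,-1.4,2.8,1,0.5,0,0,0,-2,4.4,1,0.5,0,0,0,-2.5,5.9,1,0.5,0,0,0,-2.5,5.9,1]

```text
time: 9.3
tool_pos: [444.3, -97.1, 338.0]
tcp_rot: [-95.0, 89.9, -157.6]
ft_force: [-0.2, -0.2, 0.3]
finger_gap: -0.3
```

```bash
cat > arc2.py <<'E'
from h import *
A=np.array([530,-82.]);out=116.9
def wp(q,r=78,off=21):
    t=np.radians(out)+(0.87-q); return A+r*np.array([np.cos(t),np.sin(t)])+off*np.array([-np.sin(t),np.cos(t)])
if __name__=='__main__':
    p,M,s=pose(); print(p.round(1),s['time'],s['ft_force'].round(1),s['joint_pos'].round(0),np.degrees(np.arctan2(M[1,1],M[0,1])).round(1))
    for q,o in ((.1,40),(.1,21),(.2,21),(.3,21),(.45,21),(.6,21),(.75,21),(.87,21)):
        w=np.r_[wp(q,off=o),264]; print(q,w.round(0),(M.T@(w-p)/25).round(2))
E
python3 arc2.py
python3 - <<'E'
from h import *
import pickle
p,M,s=pose();w=save('wrist','w11.png'); pickle.dump((w,p,M),open('w11.pkl','wb'))
E
```

```text
[444.3 -97.1 338. ] 9.3 [-0.2 -0.2  0.3] [-19. -16.  97.  -0. 100.  44.] 27.4
0.1 [443. -94. 264.] [ 2.96  0.02 -0.11]
0.1 [449. -76. 264.] [ 2.96  0.57 -0.64]
0.2 [450. -68. 264.] [ 2.96  0.75 -0.9 ]
0.3 [452. -61. 264.] [ 2.96  0.96 -1.15]
0.45 [456. -49. 264.] [ 2.96  1.31 -1.48]
0.6 [462. -39. 264.] [ 2.96  1.71 -1.75]
0.75 [469. -29. 264.] [ 2.96  2.15 -1.96]
0.87 [476. -22. 264.] [ 2.96  2.52 -2.08]
```

View pics/w11.png

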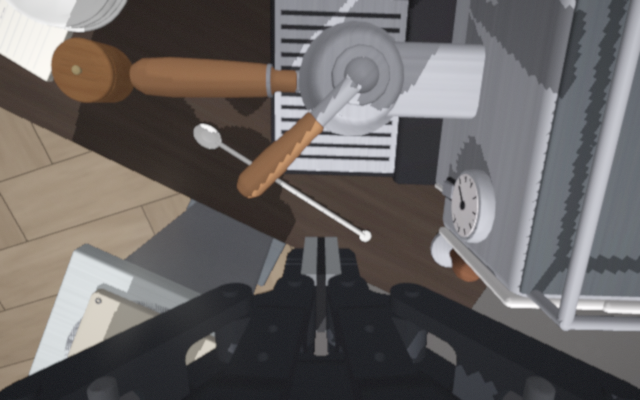

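Run:
```python
from m import *
w,p,M=pickle.load(open('w11.pkl','rb'))
f=lambda uv,z:wz(uv,z,w,p,M)
a,b,c=f((243,191),276),f((315,121),276),f((362,72),282); h=b-a
print(a,b,c,np.linalg.norm(h),np.degrees(np.arctan2(-h[1],-h[0])),a+h/np.linalg.norm(h)*96)
print(wproj(w,[p,p+[0,0,19]],p,M))
```

```text
[436.2 -49.3 276. ] [492.3 -68.8 276. ] [526.7 -79.2 282. ] 59.39242375926413 160.8328765995142 [526.87823233 -80.81917166 276.        ]
[[320.35110504 258.17581605]
 [320.30968463 279.16373412]]
```

>>> carry_out:
  rows: [0,0,0,1,0,0,1,0,0,0,2,0,0,1,0,0,0,2.9,0,0,1,0,0,0,2.9,0,0,1]

```text
time: 9.75
tool_pos: [442.3, -91.6, 262.8]
tcp_rot: [-139.4, 89.6, 158.3]
ft_force: [-0.3, -0.1, -0.5]
finger_gap: 0.1
```

```bash
sed -i 's/A=np.array(\[530,-82.\])/A=np.array([528,-81.])/' arc2.py; python3 arc2.py
python3 - <<'E'
from h import *
import pickle
p,M,s=pose();w=save('wrist','w12.png'); pickle.dump((w,p,M),open('w12.pkl','wb'))
E
```

```text
[442.3 -91.6 262.8] 9.75 [-0.3 -0.1 -0.5] [-18. -16. 105.   0.  92.  44.] 27.7
0.1 [441. -93. 264.] [-0.05 -0.07  0.04]
0.1 [447. -75. 264.] [-0.05  0.48 -0.48]
0.2 [448. -67. 264.] [-0.05  0.66 -0.74]
0.3 [450. -60. 264.] [-0.05  0.87 -0.99]
0.45 [454. -48. 264.] [-0.05  1.23 -1.32]
0.6 [460. -38. 264.] [-0.05  1.63 -1.59]
0.75 [467. -28. 264.] [-0.05  2.07 -1.8 ]
0.87 [474. -21. 264.] [-0.05  2.44 -1.92]
```

View pics/w12.png

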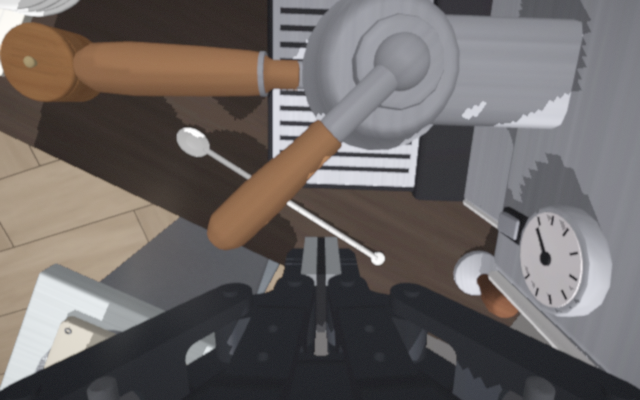

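>>> carry_out:
  rows: [0,0,0,0,0.2,-0.2,1,0,0,0,0,0.38,-0.38,1,0,0,0,0,0.52,-0.55,1,0,0,0,0,0.66,-0.74,1,0,0,0,0,0.8,-0.9,1]

```text
time: 10.3
tool_pos: [451.6, -63.5, 266.9]
tcp_rot: [40.3, 89.9, -22.2]
ft_force: [-0.2, -1.9, 0.7]
finger_gap: -0.2
```

```bash
python3 arc2.py
python3 - <<'E'
from h import *
import pickle
p,M,s=pose();w=save('wrist','w13.png'); pickle.dump((w,p,M),open('w13.pkl','wb'))
E
```

```text
[451.6 -63.5 266.9] 10.3 [-0.2 -1.9  0.7] [-14. -16. 104.  -0.  92.  48.] 27.5
0.1 [441. -93. 264.] [ 0.12 -0.92  0.87]
0.1 [447. -75. 264.] [ 0.12 -0.37  0.35]
0.2 [448. -67. 264.] [ 0.12 -0.19  0.08]
0.3 [450. -60. 264.] [ 0.12  0.02 -0.17]
0.45 [454. -48. 264.] [ 0.12  0.37 -0.5 ]
0.6 [460. -38. 264.] [ 0.12  0.77 -0.77]
0.75 [467. -28. 264.] [ 0.12  1.21 -0.98]
0.87 [474. -21. 264.] [ 0.12  1.58 -1.1 ]
```

View pics/w13.png

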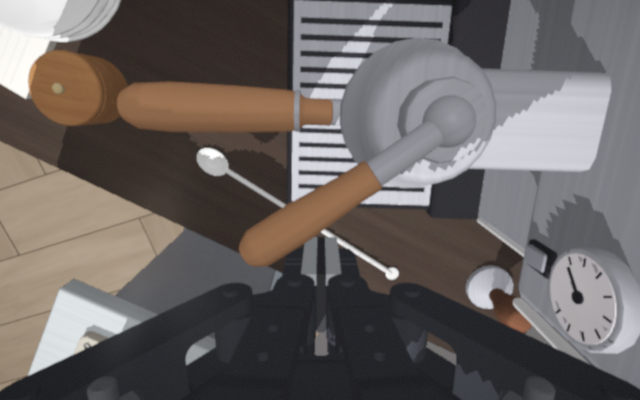

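>>> carry_out:
  rows: [0,0,0,0.04,0.1,-0.18,1,0,0,0,0.08,0.2,-0.35,1,0,0,0,0.1,0.32,-0.5,1,0,0,0,0.1,0.45,-0.62,1,0,0,0,0.1,0.58,-0.72,1]

```text
time: 10.85
tool_pos: [455.8, -41.0, 263.7]
tcp_rot: [-128.3, 90.0, 169.2]
ft_force: [-0.0, -0.3, -0.6]
finger_gap: -0.2
```

```bash
python3 arc2.py
python3 - <<'E'
from h import *
import pickle
p,M,s=pose();w=save('wrist','w14.png'); pickle.dump((w,p,M),open('w14.pkl','wb'))
E
```

```text
[455.8 -41.  263.7] 10.85 [-0.  -0.3 -0.6] [-12. -16. 104.  -0.  92.  51.] 27.5
0.1 [441. -93. 264.] [-0.01 -1.49  1.59]
0.1 [447. -75. 264.] [-0.01 -0.94  1.07]
0.2 [448. -67. 264.] [-0.01 -0.75  0.8 ]
0.3 [450. -60. 264.] [-0.01 -0.55  0.55]
0.45 [454. -48. 264.] [-0.01 -0.19  0.23]
0.6 [460. -38. 264.] [-0.01  0.21 -0.05]
0.75 [467. -28. 264.] [-0.01  0.65 -0.26]
0.87 [474. -21. 264.] [-0.01  1.01 -0.38]
```

View pics/w14.png

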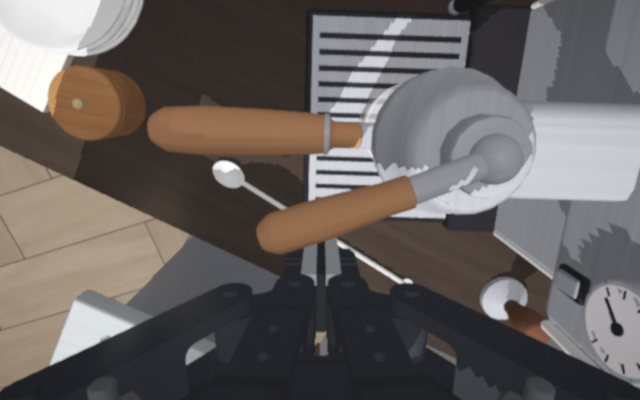

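```bash
cat > pa.py <<'E'
from m import *
import sys
n,u1,v1,u2,v2=sys.argv[1],*map(float,sys.argv[2:6])
w,p,M=pickle.load(open(n,'rb'))
a,b=wz((u1,v1),276,w,p,M),wz((u2,v2),276,w,p,M); h=a-b; az=np.degrees(np.arctan2(h[1],h[0]))
print(a,b,np.linalg.norm(h),az,'q',0.87-np.radians(az-116.9), 'axis',a-h/np.linalg.norm(h)*96)
E
python3 pa.py w14.pkl 259 236 410 191
```

```text
[458.2 -12.6 276. ] [501.1 -55.8 276. ] 60.882263427044194 134.80036394547565 q 0.5575797118461672 axis [525.84531685 -80.71836102 276.        ]
```

>>> carry_out:
  rows: [0,0,0,0,0.13,-0.07,1,0,0,0,0,0.26,-0.13,1,0,0,0,0,0.4,-0.18,1,0,0,0,0,0.54,-0.22,1,0,0,0,0,0.66,-0.27,1]

```text
time: 11.4
tool_pos: [467.6, -27.5, 263.8]
tcp_rot: [-154.1, 90.0, 143.4]
ft_force: [-0.1, -1.3, -0.1]
finger_gap: -0.1
```

```bash
python3 arc2.py
python3 - <<'E'
from h import *
import pickle
p,M,s=pose();w=save('wrist','w15.png'); pickle.dump((w,p,M),open('w15.pkl','wb'))
E
```

```text
[467.6 -27.5 263.8] 11.4 [-0.1 -1.3 -0.1] [-10. -14. 103.   0.  91.  53.] 27.5
0.1 [441. -93. 264.] [-0.01 -2.15  1.85]
0.1 [447. -75. 264.] [-0.01 -1.6   1.33]
0.2 [448. -67. 264.] [-0.01 -1.42  1.06]
0.3 [450. -60. 264.] [-0.01 -1.21  0.81]
0.45 [454. -48. 264.] [-0.01 -0.86  0.48]
0.6 [460. -38. 264.] [-0.01 -0.46  0.21]
0.75 [467. -28. 264.] [-0.01 -0.02  0.  ]
0.87 [474. -21. 264.] [-0.01  0.35 -0.12]
```

View pics/w15.png

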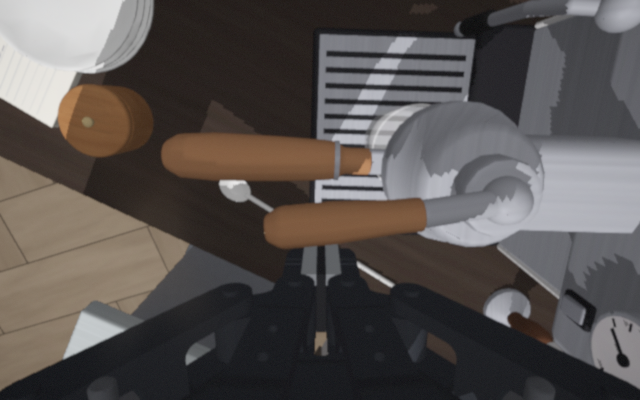

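```bash
python3 pa.py w15.pkl 266 229 424 216;python3 pa.py w15.pkl 266 229 515 203
```

```text
[ 4.738e+02 -4.000e-01  2.760e+02] [506.8 -52.4 276. ] 61.587336360651285 122.39984017391934 q 0.77400968063165 axis [525.23914621 -81.45562434 276.        ]
[ 4.738e+02 -4.000e-01  2.760e+02] [527.3 -80.6 276. ] 96.40689809344553 123.706550776248 q 0.7512032782502968 axis [527.07419616 -80.26150527 276.        ]
```

>>> carry_out:
  rows: [0,0,0,0,0.1,-0.03,1,0,0,0,0,0.2,-0.07,1,0,0,0,0,0.28,-0.1,1,0,0,0,0,0.28,-0.1,1]

```text
time: 11.85
tool_pos: [472.5, -22.0, 263.8]
tcp_rot: [141.6, 90.0, 79.2]
ft_force: [-0.5, -0.2, -0.6]
finger_gap: -0.1
```

```bash
python3 arc2.py|sed -n '1p;8,9p'
python3 - <<'E'
from h import *
import pickle
p,M,s=pose();w=save('wrist','w16.png'); pickle.dump((w,p,M),open('w16.pkl','wb'))
E
```

```text
[472.5 -22.  263.8] 11.85 [-0.5 -0.2 -0.6] [ -9. -13. 102.   0.  91.  54.] 27.5
0.75 [467. -28. 264.] [-0.01 -0.3   0.11]
0.87 [474. -21. 264.] [-0.01  0.07 -0.01]
```

View pics/w16.png

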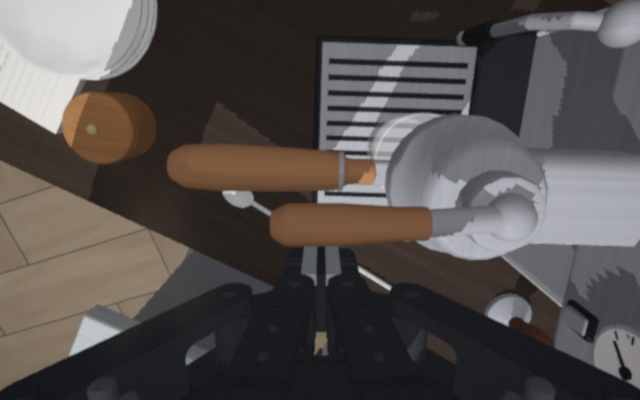

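```bash
python3 pa.py w16.pkl 272 225 430 222;python3 pa.py w16.pkl 272 225 517 216
python3 - <<'E'
from m import *
w,p,M=pickle.load(open('w16.pkl','rb'))
h=wz((168,164),180,w,p,M)-wz((360,172),180,w,p,M);print('handle az',np.degrees(np.arctan2(h[1],h[0])))
E
```

```text
[481.3   3.7 276. ] [510.7 -50.2 276. ] 61.396824022094165 118.61045966596521 q 0.8401468471063448 axis [527.26980455 -80.577975   276.        ]
[481.3   3.7 276. ] [528.3 -78.8 276. ] 94.94867034350715 119.67003381566052 q 0.8216537895251425 axis [528.8204127  -79.71349038 276.        ]
handle az 115.06140801086487
```

>>> carry_out:
  rows: [0,0,0,0,0.08,0,1,0,0,0,0,0.08,0,1,0,0,0,0,-0.4,0,1,0,0,0,0,-1,0,1,0,0,0,-1,-1.4,0,1]

```text
time: 12.4
tool_pos: [438.4, -38.7, 285.5]
tcp_rot: [-126.6, 89.6, 170.9]
ft_force: [-0.7, -0.4, 0.1]
finger_gap: -0.2
```

>>> carry_out:
  rows: [0,0,0,-1.5,-0.2,0,1,0,0,0,-3,-0.4,0,1,0,0,0,-3,-0.4,0,1,0,0,0,-3,-0.4,0,1,0,0,0,-3,-0.4,0,1]

```text
time: 12.9
tool_pos: [431.9, -43.2, 362.6]
tcp_rot: [-128.2, 89.9, 169.3]
ft_force: [-0.1, -0.7, -0.2]
finger_gap: 0.2
```

Run:
```python
from h import *
import pickle
p,M,s=pose();print(p,s['time'],s['ft_force']);w=save('wrist','w17.png'); pickle.dump((w,p,M),open('w17.pkl','wb'))
t=save('side','s17.png');im=t['color'][70:257,270:450,::-1]; cv2.imwrite('pics/s17z.png',cv2.resize(im,None,fx=3.2,fy=3.2,interpolation=cv2.INTER_CUBIC))
```

```text
[431.90021802 -43.16737168 362.63571091] 12.9 [-0.06689961 -0.69018091 -0.16296943]
```

View pics/w17.png

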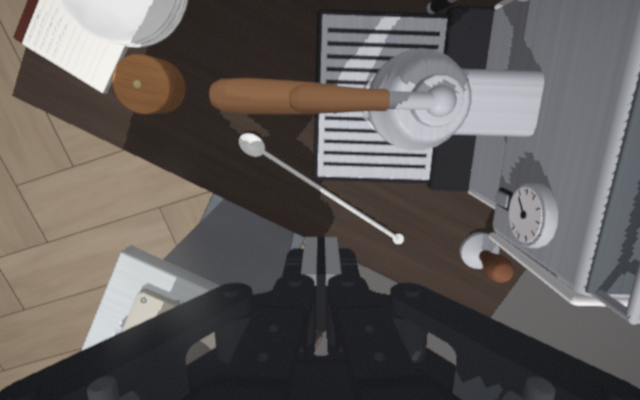

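View pics/s17z.png

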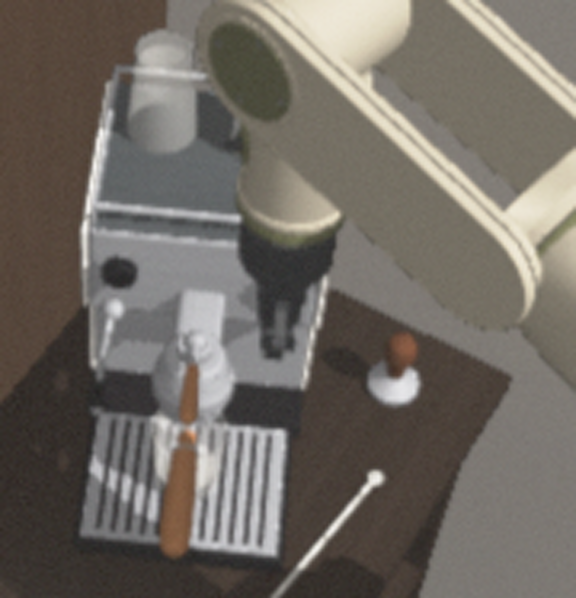

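```bash
python3 pa.py w17.pkl 291 95 388 98;python3 pa.py w17.pkl 291 95 443 99
python3 - <<'E'
from m import *
w,p,M=pickle.load(open('w17.pkl','rb'))
h=wz((211,95),180,w,p,M)-wz((285,97),180,w,p,M);print('handle az',np.degrees(np.arctan2(h[1],h[0])))
E
```

```text
[485.8   5.6 276. ] [512.1 -48.9 276. ] 60.513965330326855 115.76050700868822 q 0.8898879045017898 axis [527.5226005  -80.85938126 276.        ]
[485.8   5.6 276. ] [527.4 -79.7 276. ] 94.90337191059123 115.99805207606387 q 0.8857419609542129 axis [527.8806966  -80.68565914 276.        ]
handle az 115.93803621397163
```

Both are aligned: the paddle is at about 0.88 rad and the handle is home. The glass is in place, and the gripper is clear and touching nothing.

```bash
python3 -c "
from bench import hand_in
print(hand_in())"
```

```text
the job is handed in; nothing more can be done
None
```

I started the shot and handed the job in, using light pushes with the shut fingers. The portafilter handle is home, and the brew paddle is at its middle position.

- **Handle:** I pushed it round from its far side at about 3 N. The force rose to about 12 N when it met the stop. It lies parallel to the drip-tray slats. The wrist pictures gave its direction as 115 to 117°, against 116.9° for straight out.
- **Paddle:** I pushed it across from its off side with no more than about 2 N. I last measured it at 0.88 to 0.89 rad, against a target of 0.87. No picture showed it past that, so it stayed well short of the 1.25 rad limit.
- **Glass and surroundings:** The last wrist and side pictures show the glass upright under the spouts, and nothing near the machine looks moved. I judged this by eye and did not measure the glass or the other objects. The arm hid one of the tumblers on top of the machine in the last side picture.
- **Finish:** The gripper ended about 80 mm above the paddle and off to its side, touching nothing, at about 13 s of the 48 s allowed.
- **Disagreements:** My estimates of the group axis differed by up to about 5 mm between views, and the handle met its stop about 5 mm earlier than I had calculated. Both are within the tolerances.

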